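Raise the microscope stage by one turn and clamp it

ROBOT

A 7-joint arm with a two-finger parallel gripper is mounted at the origin on the work surface. World frame = base frame: x ahead of the robot, y to its left, z up, the work surface at z = 0. Lengths are in m, angles in rad, forces in N, time in s.
With the tool pointing down it reaches from about 0.425 to 0.825 m from the base axis. Payload 3.6 kg.
Tool frame: the origin (TCP) lies midway between the tips of the shut fingers; the grasp point (between the pads) lies 19 mm behind it (grip_point_offset is the distance from the TCP to the grasp point, in m); z points along the fingers, y is the direction in which the jaws open and shut (so a half turn about z gives the same grasp; the last joint's range is limited). The gripper opens to 93 mm and grips with 3 to 60 N. Pads are 15 mm wide; open, the fingers measure 128 mm over their backs; the gripper's body (75 mm by 188 mm) begins 65 mm behind the grasp point.
Start: joints at [-1.373, 0.615, -0.013, 1.423, 0.008, 1.103, -0.04], TCP at [0.144, 0.634, 0.219] pointing down, gripper open.
Joint ranges: [-3.12, 3.12], [-0.3, 2.06], [-1.34, 1.32], [0.26, 2.42], [-1.36, 4.5], [0.01, 1.98], [-2.84, 2.84]. Speed limits (rad/s): [2.79, 2.79, 3.14, 3.14, 3.14, 3.14, 3.14].

INTERFACE

Orientations are given as a rotation vector (axis times angle).
In Python, from rig import state, snapshot, sign_off, masks_of, mark_of, grip_point_offset gives the robot as it stands. The module is installed in compiled form; this text tells all that it offers.
- The arm moves only by the shell command python3 -m crank 'ROWS' [FORCE]. ROWS is text: rows parted by semicolons, each of 7 numbers parted by spaces: the closure, from 0 (fully open) to 1 (shut), then the shift along the world's x, y, z in mm, then the turn, a rotation vector about the world's x, y, z in degrees. A call has 1 to 12 rows; each row is the pose to reach, as a shift and turn from the pose measured when the call began; what a row does not reach only later rows make up. A row lasts 1/8 s, in which the tool goes at most 62.5 mm and 10.7 degrees, less where a joint would pass 70% of its speed; a pose out of reach is approached as far as the arm can. A call with a gripper value outside its range is refused whole. The fingers move at their own pace and stop on an object; FORCE is the grip in N (left out, the last holds). Time passes only in rows, so rows that repeat a pose let the fingers close. It gives the time, the measured TCP pose, the force and the opening at its end, in the units of the state.
- state(): the state, without advancing time (a new reading comes with each control period).
- snapshot(name): name is "side" or "top"; returns a dict with "img" (420x560x3 uint8, blue, green, red), "depth" (420x560 float32, m along the optical axis (not along the pixel's ray), 0 where there is no reading), "fov_y" (degrees; the focal length in pixels is half the picture's height over the tangent of half this angle, whatever the lens; pixels are square), "cx", "cy" (the principal point, pixels), "k1" (the pictures are not rectified: a ray, as slopes to the right and down, at radius r is drawn at 1 + k1 r^2 times it, then the intrinsics apply), "position" and "attitude" of the camera in the world. Camera axes: x right, y up, looking along -z (the intrinsics and any distortion apply to the point x, -y, -z); pixel columns grow to the right and rows downward; lengths in m; the calibration is good to about 2 mm. A picture is of the moment at which its call begins.
- sign_off(): hands the job in, once; it reports no verdict.
Trained networks look in a picture, given as the dict that the camera call returned (one of the last four; its "shot" number tells which), for a name from the list of things; names that differ only in an ending like _2 or _b are one class to them, and where a whole thing is asked for, a point or a joint stands for the part that bears it (a point fixed in the world has none). Each returns a list of dicts, best first, with "confidence" (0 to 1); they miss things now and then, are a little off and sometimes report something else, mostly with a low value. They report only what shows in the picture. A call takes as long as a camera call.
- masks_of(picture, label): "mask" (420x560 bool, what is visible of it).
- mark_of(picture, label): "point" ([x, y, z] in m, in world coordinates, good to about 4 mm: a listed point, or the origin of a listed thing).
The state is a dict: "t": time; "joint_positions": joint angles; "joint_velocities": joint speeds; "joint_efforts": joint torques, N m; "tcp_pos": TCP position; "tool_rot": TCP orientation; "ft_force": force on the tool from outside, world axes, zero at the start; "torque": the same for the moment, N m; "width": opening from 0.0 (shut) to 1.0 (fully open).
Only numpy, scipy, OpenCV 4.12 (cv2) and the standard library are available. Lean on these libraries where they do the work, as an engineer would, in place of code of your own. Each camera call takes 0.05 s, during which the arm holds its last target. There are 200 camera calls.

TASK

Raise the black specimen platform by one step: push the hand wheel round by its upright handle, clockwise seen from above, through exactly one full turn, so that the handle comes to rest where it started. Then push the clamp lever beside the wheel fully over to its other side, away from the side it leans to now, to lock the setting. Only push with the fingertips or the outside of the fingers, without gripping or forcing anything, and leave the loose things around the stand where they are.

Things in the scene. Friction and masses are not known exactly. Their poses are not given: they have to be found in the camera images.
- stand: Fixed cream stand of the elevating stage; origin on the table under the hand wheel's axis, x towards the black platform, y to its left, z up. In its frame: gearbox 160 x 160 mm about the origin, top at z = 88 mm; base plate x -90 to 300, y -90 to 90, 20 mm high; flat ledge x -65 to 125, y -210 to -80, top at z = 30 mm, which carries the clamp lever; black platform 130 x 210 mm centred at x = 225 mm, top at 135 to 150 mm as it rises.
- wheel_axis (a point): Top of the hand wheel's hub, on its vertical axis, 115 mm above the table. The wheel lies level: bare metal rim of 60 mm radius (to the bar's middle), bar 12 mm thick, rim top 113 mm above the table, hub 32 mm wide, three spokes.
- handle_top (a point): Centre of the top of the wheel's upright handle: a black cylinder 20 mm in diameter, standing on the rim 60 mm from the wheel's axis, from the rim top (113 mm above the table) up to this point, 165 mm above the table. It goes round with the wheel and does not spin on its own.
- wheel (a joint): Angle of the hand wheel, rad, growing clockwise seen from above; it starts somewhere between 0 and 3, one turn adds 6.283. At 0 the handle lies on the stand's +x side of the axis. No stops near by; it drags (about 2 N at the handle) and stays where it is left. Each turn raises the platform 8 mm.
- lock_tip (a point): Centre of the 26 mm black ball on top of the clamp lever, a 10 mm steel rod. It swings in the stand's x-z plane about a pivot at x = 20, y = -150, z = 52 mm in the stand's frame, 80 mm from this point; its housing is 70 x 50 mm, top at z = 55 mm. At the start it leans 0.5 rad to the stand's -x side.
- lock (a joint): Angle of the clamp lever, rad: 0 leaning fully to the stand's -x (open, the start), 1.0 leaning fully to +x (locked, at its stop). It takes about 1 N at the ball and stays where it is left.
- objective1_mid (a point): Loose bystander, leave alone. Steel microscope objective standing in the row on the table on the stand's +y side, 28 mm wide, 40 mm high; point at half height.
- objective2_mid (a point): Loose bystander, leave alone. The same, 30 mm wide, 45 mm high.
- objective3_mid (a point): Loose bystander, leave alone. The same, 32 mm wide, 50 mm high.
- objective4_mid (a point): Loose bystander, leave alone. Small objective, 27 mm wide, 38 mm high, standing on the stand's ledge on the +x side of the lever; point at half height.
- screwdriver_grip (a point): Loose bystander, leave alone. Screwdriver 170 mm long lying on the table; point in its handle.
- wrench_grip (a point): Loose bystander, leave alone. Wrench 180 mm long lying on the table; point in its handle.
- cap_mid (a point): Loose bystander, leave alone. Orange plastic ring cap, 48 mm wide, 12 mm high; point at its centre.
- tube_lens_mid (a point): Loose bystander, leave alone. Black lens barrel standing on the table, 62 mm wide, 85 mm high; point at half height.

How it is judged:
On the way, in this order (a step that is already met when the one before it is completed fails the run):
1. the wheel has been pushed one turn clockwise and rests with its handle where it started (value of joint wheel between 5.9 and 9.6 rad and distance of handle_top from where it was at the start of the episode below 0.012 m and velocity of joint wheel between -0.15 and 0.15 rad/s), for 0.2 s.
2. then the clamp lever is pushed fully over (value of joint lock above 0.85 rad), for 0.2 s.
At the end, for the whole second after the job is handed in: The wheel stands one turn further clockwise than at the start, its handle at rest within 12 mm (about 11 degrees) of where it started, and the clamp lever is past 0.85 of its 1.0 rad swing (value of joint wheel between 5.9 and 9.6 rad and distance of handle_top from where it was at the start of the episode below 0.012 m and value of joint lock above 0.85 rad and velocity of joint wheel between -0.05 and 0.05 rad/s); the robot touches nothing.
It fails at once if a loose thing is moved by more than 20 mm, lifted or tipped over (distance of any of objective1_mid, objective2_mid, objective3_mid, objective4_mid, screwdriver_grip, wrench_grip, cap_mid, tube_lens_mid from where it was at the start of the episode above 0.02 m).
It fails at once if the stand, its wheel or its lever is gripped hard or forced (over 40 N) (contact force between any of the fingers, the arm and stand above 40 N).
It fails at once if the clamp lever is pushed over before the wheel has come round (value of joint lock above 0.5 rad and value of joint wheel below 5.9 rad).
It fails at once if the wheel is turned the wrong way or far beyond one turn (value of joint wheel below -0.25 rad or value of joint wheel above 9.8 rad).
It also fails if it takes over 72 s, if anything falls off the work surface, if the arm or the gripper's body presses on something with over 40 N, if the wrist force passes 120 N, or if a joint passes its speed limit or range.

## Working session

There is one attempt and no reset: what is moved stays moved. The work goes in short steps, Python scripts to look and compute and a shell command to move; the robot and the scene stay as the last step left them, time stands still between calls to the robot, and variables do not carry over. Pictures are saved under pics/ and viewed, about 8 in all and at most 12, crops included, and the job is handed in when it is done.

```bash
mkdir -p pics
python3 - <<'E'
from rig import *
import cv2,numpy as np
s=state();print({k:np.round(v,3) for k,v in s.items()},grip_point_offset)
for n in ("top","side"):
    p=snapshot(n);cv2.imwrite(f"pics/{n}1.png",p["img"]);print(n,np.round(p["position"],3))
    for l in ["stand","wheel_axis","handle_top","lock_tip","objective1_mid","objective2_mid","objective3_mid","objective4_mid","screwdriver_grip","wrench_grip","cap_mid","tube_lens_mid"]:
        print(l,[(np.round(m["point"],3),round(m["confidence"],2)) for m in mark_of(p,l)[:2]])
print(state()["t"])
E
```

```text
{'t': np.float64(0.0), 'joint_positions': array([-1.374,  0.616, -0.013,  1.425,  0.008,  1.103, -0.04 ]), 'joint_velocities': array([-0.001, -0.002,  0.001,  0.001,  0.   , -0.001, -0.002]), 'joint_efforts': array([ 1.0000e-03, -4.5893e+01,  2.1000e-01, -1.6575e+01, -6.1000e-02,
        2.0000e-02,  0.0000e+00]), 'tcp_pos': array([0.144, 0.633, 0.217]), 'tool_rot': array([-0.351, -3.122,  0.004]), 'ft_force': array([ 1.173, -0.147,  1.076]), 'torque': array([ 0.045, -0.007, -0.026]), 'width': np.float64(1.002)} 0.0188
top [ 0.322 -0.008  1.262]
stand [(array([ 0.554,  0.01 , -0.   ]), 0.96)]
wheel_axis [(array([0.558, 0.011, 0.113]), 0.91), (array([0.486, 0.134, 0.025]), 0.36)]
handle_top [(array([ 0.604, -0.024,  0.165]), 0.93)]
lock_tip []
objective1_mid [(array([0.575, 0.144, 0.02 ]), 0.6)]
objective2_mid [(array([ 0.562, -0.138,  0.123]), 0.52), (array([ 0.686, -0.112,  0.043]), 0.49)]
objective3_mid [(array([0.482, 0.134, 0.027]), 0.6), (array([0.56 , 0.012, 0.114]), 0.52)]
objective4_mid [(array([0.572, 0.149, 0.016]), 0.57), (array([ 0.682, -0.11 ,  0.048]), 0.38)]
screwdrive
[... 213 characters left out ...]
4 -1.078  0.745]
stand [(array([ 0.559,  0.014, -0.004]), 0.81), (array([ 0.661, -0.461,  0.041]), 0.25)]
wheel_axis [(array([0.557, 0.014, 0.114]), 0.6)]
handle_top [(array([ 0.604, -0.021,  0.164]), 0.76)]
lock_tip [(array([ 0.561, -0.139,  0.125]), 0.56), (array([ 0.606, -0.026,  0.161]), 0.22)]
objective1_mid []
objective2_mid []
objective3_mid []
objective4_mid [(array([ 0.686, -0.112,  0.049]), 0.4)]
screwdriver_grip [(array([0.336, 0.495, 0.01 ]), 0.7)]
wrench_grip [(array([ 0.353, -0.505, -0.   ]), 0.87), (array([0.34 , 0.496, 0.01 ]), 0.2)]
cap_mid [(array([0.554, 0.019, 0.112]), 0.71), (array([0.625, 0.447, 0.005]), 0.58)]
tube_lens_mid [(array([ 0.657, -0.458,  0.043]), 0.68)]
1.3
```

View pics/top1.png

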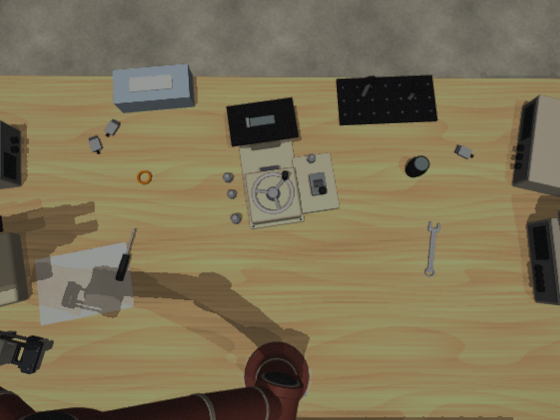

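View pics/side1.png

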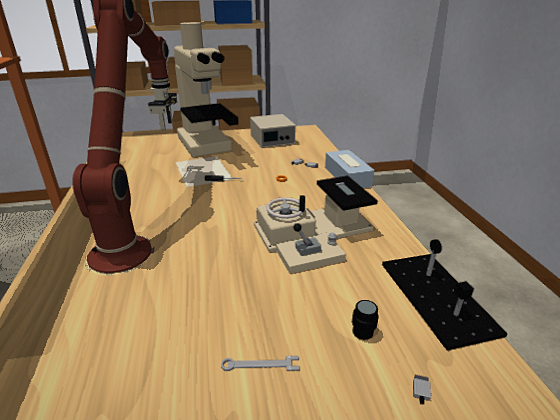

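The top view has world +x up and +y left, with the hub at (273,193), handle at (285,175), lever ball at (322,190) and objective4 at (311,158). The marks fit a stand yaw of about 8.4° and a wheel start of about 0.78 rad. The side view agrees with this. I'll work out the push path in the world frame next.

```bash
cat > h.py <<'E'
import numpy as np
from rig import *
O=np.array([.557,.0125]); yaw=np.radians(8.4); H0=np.array([.604,-.0225])
R=np.array([[np.cos(yaw),-np.sin(yaw)],[np.sin(yaw),np.cos(yaw)]])
def sw(p): return O+R@np.array(p)            # stand -> world (xy, m)
def ws(p): return R.T@(np.array(p)[:2]-O)
d0=ws(H0); th0=np.arctan2(d0[1],d0[0])       # start angle in the stand frame
hx,hy,r=.009,.0178,.010
def pusher(a,gap=0.):                        # TCP (world) with handle a rad clockwise from start
    th=th0-a; h=.06*np.array([np.cos(th),np.sin(th)]); t=np.array([np.sin(th),-np.cos(th)])
    s=np.linspace(0,.05,1001)[:,None]*t
    q=np.maximum(abs(s)-[hx,hy],0); d=s[np.argmax(np.hypot(*q.T)>=r)]
    return sw(h-d-gap*t)
E
python3 - <<'E'
from h import *
print("yaw from platform/start",np.degrees(th0),np.linalg.norm(d0),"lock",ws([.561,-.139]),"obj4",ws([.685,-.111]))
T=state()["tcp_pos"]
print("above start shift mm",(np.r_[pusher(0,.012),.26]-T)*1e3)
for a in range(0,361,10): print(a,np.round(pusher(np.radians(a))*1e3).astype(int),end=" ")
E
```

```text
yaw from platform/start -45.07434966957321 0.058600341295934395 lock [-0.01817449 -0.15045909] obj4 [ 0.1085856  -0.14087376]
above start shift mm [ 484.08546325 -625.98566866   41.35209423]
0 [621  -2] 10 [615 -15] 20 [608 -26] 30 [599 -35] 40 [589 -41] 50 [580 -46] 60 [570 -49] 70 [560 -51] 80 [551 -52] 90 [543 -52] 100 [533 -50] 110 [523 -45] 120 [513 -38] 130 [505 -29] 140 [499 -19] 150 [494  -9] 160 [491   1] 170 [490  13] 180 [493  27] 190 [499  40] 200 [506  51] 210 [515  60] 220 [525  66] 230 [534  71] 240 [544  74] 250 [554  76] 260 [563  77] 270 [571  77] 280 [581  75] 290 [591  70] 300 [601  63] 310 [609  54] 320 [615  44] 330 [620  34] 340 [623  24] 350 [624  12] 360 [621  -2]
```

```bash
python3 -m crank '1 0 0 40 0 0 0;1 40 -50 60 0 0 4;1 75 -95 60 0 0 8;1 110 -140 60 0 0 12;1 145 -185 60 0 0 16;1 180 -230 60 0 0 21;1 215 -275 60 0 0 21;1 250 -320 60 0 0 21;1 285 -365 60 0 0 21;1 320 -410 60 0 0 21;1 355 -455 60 0 0 21;1 390 -500 60 0 0 21' 20; python3 -c "
from h import *
s=state();print(s['tcp_pos'],s['tool_rot'],s['joint_positions'],s['width'],(np.r_[pusher(0,.012),.26]-s['tcp_pos'])*1e3)"
```

```text
t: 2.8
tcp_pos: [0.5353, 0.1324, 0.279]
tool_rot: [-0.224, 3.133, 0.001]
ft_force: [0.7, 0.6, -0.6]
width: 0.004
[0.5352776  0.13237033 0.27898712] [-2.24384534e-01  3.13276524e+00  5.91111649e-04] [-0.31468339  0.40435908  0.04850162  1.6233122  -0.02149459  1.11357781
  1.45318801] 0.0036768759304503314 [  93.01891747 -124.58702689  -18.98712215]
```

```bash
python3 -m crank '1 45 -62 0 0 0 0;1 93 -125 -20 0 0 0;1 93 -125 -60 0 0 0;1 93 -125 -80 0 0 0;1 93 -125 -80 0 0 0'
python3 - <<'E'
from h import *
import cv2
s=state();print(s['tcp_pos'],(np.r_[pusher(0,.012),.13]-s['tcp_pos'])*1e3)
a=[]
for n in("side","top"):
    p=snapshot(n);i=p["img"]; print(n,[(np.round(m["point"],4),m["confidence"]) for m in mark_of(p,"handle_top")[:1]])
    c=i[160:300,210:390] if n=="side" else i[100:240,190:370]
    a.append(cv2.resize(c,None,fx=2.2,fy=2.2,interpolation=cv2.INTER_CUBIC))
cv2.imwrite("pics/c2.png",np.hstack(a))
E
```

```text
t: 3.42
tcp_pos: [0.6271, 0.0072, 0.197]
tool_rot: [0.223, -3.13, -0.001]
ft_force: [-0.8, 0.2, 0.8]
width: 0.006
[0.62712752 0.00717564 0.19697433] [  1.16899049   0.60766696 -66.97433363]
side [(array([ 0.6038, -0.0243,  0.1636]), 0.96)]
top []
```

View pics/c2.png

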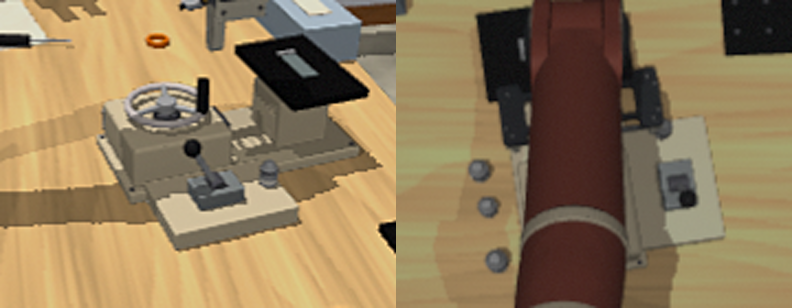

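The side crop shows the fingertips at about (215,40), just behind and above the handle at (203,95), with nothing around them. The top view is hidden by the arm. I'm descending now.

```bash
python3 -m crank '1 2 2 -25 0 0 0;1 2 2 -50 0 0 0;1 2 2 -66 0 0 0;1 2 2 -66 0 0 0'
python3 - <<'E'
from h import *
T=state()['tcp_pos'][:2]
for a in range(0,100,10): print(a,np.round((pusher(np.radians(a))-T)*1e3),end=' ')
E
```

```text
t: 4.12
tcp_pos: [0.6307, 0.0105, 0.1344]
tool_rot: [-0.227, 3.131, 0.001]
ft_force: [1.0, 0.4, 1.1]
width: 0.006
0 [-10. -12.] 10 [-16. -26.] 20 [-23. -37.] 30 [-32. -45.] 40 [-41. -52.] 50 [-51. -57.] 60 [-61. -60.] 70 [-71. -62.] 80 [-80. -62.] 90 [-88. -62.]
```

```bash
python3 -m crank '1 -5 -6 -2 0 0 0;1 -10 -12 -3 0 0 0;1 -13 -19 -3 0 0 0;1 -16 -26 -3 0 0 0;1 -20 -32 -3 0 0 0;1 -23 -37 -3 0 0 0;1 -27 -41 -3 0 0 0;1 -32 -45 -3 0 0 0;1 -41 -52 -3 0 0 0;1 -51 -57 -3 0 0 0;1 -61 -60 -3 0 0 0;1 -61 -60 -3 0 0 0'
python3 - <<'E'
from h import *
T=state()['tcp_pos'][:2]
for n in("side","top"):
    p=snapshot(n)
    for m in mark_of(p,"handle_top")[:1]:
        d=ws(m["point"]);print(n,m["point"],m["confidence"],np.degrees(th0-np.arctan2(d[1],d[0]))%360,np.hypot(*d))
for a in range(60,180,10): print(a,np.round((pusher(np.radians(a))-T)*1e3),end=' ')
E
```

```text
t: 5.62
tcp_pos: [0.5677, -0.0507, 0.1312]
tool_rot: [0.226, -3.133, 0.0]
ft_force: [-0.0, -1.0, 0.7]
width: 0.006
side [0.5463, -0.0452, 0.1634] 0.77 63.83134995125694 0.058683728579564554
60 [2. 1.] 70 [-8. -0.] 80 [-17.  -1.] 90 [-25.  -1.] 100 [-34.   1.] 110 [-44.   5.] 120 [-54.  13.] 130 [-63.  22.] 140 [-69.  32.] 150 [-74.  42.] 160 [-77.  52.] 170 [-78.  64.]
```

The wheel angle matches the model: 64° measured against 62° expected. I'll carry on.

```bash
python3 -m crank '1 -8 0 0 0 0 0;1 -17 -1 0 0 0 0;1 -25 -1 0 0 0 0;1 -34 1 0 0 0 0;1 -44 5 0 0 0 0;1 -54 13 0 0 0 0;1 -63 22 0 0 0 0;1 -69 32 0 0 0 0;1 -74 42 0 0 0 0;1 -77 52 0 0 0 0;1 -78 64 0 0 0 0;1 -78 64 0 0 0 0'
cat > look.py <<'E'
from h import *
import sys
T=state()['tcp_pos'][:2]
for n in("side","top"):
    p=snapshot(n)
    for m in mark_of(p,"handle_top")[:1]:
        d=ws(m["point"]);print(n,m["point"],m["confidence"],np.degrees(th0-np.arctan2(d[1],d[0]))%360,np.hypot(*d))
a0=int(sys.argv[1])
for a in range(a0,a0+120,10): print(a,np.round((pusher(np.radians(a))-T)*1e3),end=' ')
E
python3 look.py 170
```

```text
t: 7.32
tcp_pos: [0.4899, 0.0162, 0.1307]
tool_rot: [0.231, -3.132, -0.003]
ft_force: [0.3, 0.9, 0.4]
width: 0.006
side [0.5027, 0.0409, 0.1653] 0.88 170.93612889856809 0.061278462774452834
170 [ 0. -3.] 180 [ 3. 11.] 190 [ 9. 24.] 200 [17. 35.] 210 [25. 44.] 220 [35. 50.] 230 [45. 55.] 240 [55. 58.] 250 [64. 60.] 260 [73. 60.] 270 [81. 60.] 280 [91. 59.]
```

```bash
python3 -m crank '1 3 11 0 0 0 0;1 9 24 0 0 0 0;1 17 35 0 0 0 0;1 25 44 0 0 0 0;1 35 50 0 0 0 0;1 45 55 0 0 0 0;1 55 58 0 0 0 0;1 64 60 0 0 0 0;1 73 60 0 0 0 0;1 81 60 0 0 0 0;1 91 59 0 0 0 0;1 91 59 0 0 0 0' ; python3 look.py 270
```

```text
t: 9.02
tcp_pos: [0.5812, 0.0716, 0.1303]
tool_rot: [0.222, -3.131, 0.0]
ft_force: [-1.7, 0.8, -0.4]
width: 0.001
side [0.5981, 0.0534, 0.1619] 0.56 278.4653958570097 0.05798292852210893
top [0.5992, 0.0567, 0.1653] 0.94 276.99959595372184 0.061110391914959865
270 [-10.   5.] 280 [-1.  3.] 290 [10. -1.] 300 [20. -9.] 310 [ 28. -18.] 320 [ 34. -28.] 330 [ 39. -37.] 340 [ 42. -48.] 350 [ 43. -60.] 360 [ 40. -73.] 370 [ 34. -87.] 380 [ 26. -98.]
```

```bash
python3 -m crank '1 10 -1 0 0 0 0;1 20 -9 0 0 0 0;1 28 -18 0 0 0 0;1 34 -28 0 0 0 0;1 39 -37 0 0 0 0;1 42 -48 0 0 0 0;1 43 -54 0 0 0 0;1 43 -60 0 0 0 0;1 43 -60 0 0 0 0' ; python3 look.py 340
```

```text
t: 10.35
tcp_pos: [0.6271, 0.0135, 0.1319]
tool_rot: [-0.227, 3.127, 0.001]
ft_force: [1.3, 0.8, -0.2]
width: 0.006
side [0.612, -0.0104, 0.1667] 0.87 345.9307197256617 0.059576925063316195
top [0.3553, -0.5003, 0.0022] 0.65 74.79688963928626 0.5510414957151593
340 [-4. 10.] 350 [-3. -2.] 360 [ -6. -15.] 370 [-12. -29.] 380 [-20. -40.] 390 [-28. -48.] 400 [-38. -55.] 410 [-48. -60.] 420 [-58. -63.] 430 [-67. -64.] 440 [-76. -65.] 450 [-84. -65.]
```

```bash
python3 -m crank '1 -3 -4 0 0 0 0;1 -4 -8 0 0 0 0;1 -5 -12 0 0 0 0;1 -6 -15 0 0 0 0;1 -6 -15 0 0 0 0' ; python3 look.py 350;echo; python3 look.py 350
```

```text
t: 11.18
tcp_pos: [0.6199, -0.0012, 0.1317]
tool_rot: [-0.228, 3.13, 0.002]
ft_force: [1.9, -0.6, 0.5]
width: 0.002
side [0.6041, -0.0236, 0.1641] 0.82 0.7941676380765091 0.059343238873522844
350 [ 4. 13.] 360 [ 1. -1.] 370 [ -5. -14.] 380 [-12. -25.] 390 [-21. -34.] 400 [-30. -40.] 410 [-40. -45.] 420 [-50. -48.] 430 [-60. -50.] 440 [-69. -50.] 450 [-77. -51.] 460 [-86. -49.] 
side [0.6041, -0.0221, 0.1654] 0.6 359.6269227010982 0.05844287809476868
350 [ 4. 12.] 360 [ 1. -1.] 370 [ -5. -15.] 380 [-12. -25.] 390 [-21. -34.] 400 [-30. -41.] 410 [-40. -46.] 420 [-50. -49.] 430 [-60. -50.] 440 [-69. -51.] 450 [-77. -51.] 460 [-86. -49.]
```

The handle is back at its start within about 1–2 mm. I'll back off and lift, check, and then move to the −x side of the lever.

```bash
python3 -m crank '1 5 6 0 0 0 0;1 10 12 0 0 0 0;1 10 12 40 0 0 0;1 10 12 80 0 0 0;1 10 12 110 0 0 0;1 10 12 110 0 0 0' ; python3 look.py 0
python3 - <<'E'
from h import *
T=state()['tcp_pos']
for x in (-70,-60,-40,-20,0,20,30,34,36,38): print(x,np.round((np.r_[sw([x/1e3,-.150]),.112]-T)*1e3))
E
```

```text
t: 12.32
tcp_pos: [0.6317, 0.0123, 0.2441]
tool_rot: [-0.23, 3.124, 0.003]
ft_force: [-0.2, 0.1, 0.5]
width: 0.001
side [0.6023, -0.0234, 0.163] 0.75 1.7222806862453608 0.05780051902881142
top [0.6261, 0.1679, 0.0244] 0.39 257.29840123555425 0.1700704853876768
0 [-11. -14.] 10 [-17. -28.] 20 [-24. -38.] 30 [-33. -47.] 40 [-42. -54.] 50 [-52. -59.] 60 [-62. -62.] 70 [-72. -63.] 80 [-81. -64.] 90 [-89. -64.] 100 [-98. -62.] 110 [-108.  -58.] -70 [-119. -158. -128.]
-60 [-109. -157. -128.]
-40 [ -90. -154. -128.]
-20 [ -70. -151. -128.]
0 [ -50. -148. -128.]
20 [ -30. -145. -128.]
30 [ -20. -143. -128.]
34 [ -16. -143. -128.]
36 [ -14. -143. -128.]
38 [ -12. -142. -128.]
```

```bash
python3 -m crank '1 -40 -40 0 0 0 0;1 -80 -80 0 0 0 0;1 -114 -120 0 0 0 0;1 -114 -157 -20 0 0 0;1 -114 -157 -60 0 0 0;1 -114 -157 -60 0 0 0'
python3 - <<'E'
from h import *
import cv2
a=[]
for n in("side","top"):
    p=snapshot(n);i=p["img"]
    for l in("handle_top","lock_tip"): print(n,l,[(np.round(m["point"],4),m["confidence"]) for m in mark_of(p,l)[:2]])
    c=i[160:300,210:390] if n=="side" else i[100:240,190:370]
    a.append(cv2.resize(c,None,fx=2.2,fy=2.2,interpolation=cv2.INTER_CUBIC))
cv2.imwrite("pics/c3.png",np.hstack(a))
T=state()['tcp_pos']
for x in (-65,-40,-30,-20,-10,0,10,20,30,36): print(x,np.round((np.r_[sw([x/1e3,-.150]),.112]-T)*1e3))
E
```

```text
t: 13.28
tcp_pos: [0.512, -0.1444, 0.1762]
tool_rot: [0.228, -3.124, -0.008]
ft_force: [-0.1, 0.1, -1.2]
width: 0.006
side handle_top [(array([ 5.576e-01,  1.140e-02, -1.000e-04]), 0.75)]
side lock_tip [(array([ 0.5613, -0.141 ,  0.1251]), 0.44)]
top handle_top [(array([ 0.606 , -0.0187,  0.1628]), 0.89)]
top lock_tip [(array([ 0.6825, -0.111 ,  0.0483]), 0.68), (array([0.6256, 0.1689, 0.0248]), 0.59)]
-65 [ -1.  -1. -69.]
-40 [ 23.   3. -69.]
-30 [ 33.   4. -69.]
-20 [ 43.   6. -69.]
-10 [ 53.   7. -69.]
0 [ 63.   9. -69.]
10 [ 73.  10. -69.]
20 [ 83.  12. -69.]
30 [ 93.  13. -69.]
36 [ 99.  14. -69.]
```

View pics/c3.png

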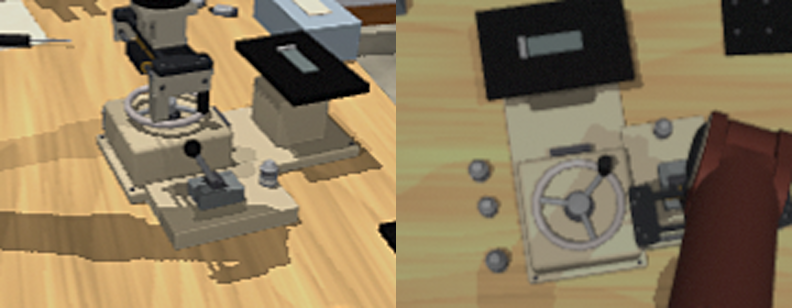

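The side crop shows the fingers on the lever's −x side at about (165,110) and clear of the ball at (193,148). The top crop shows the handle uncovered at about (605,163). Before moving the lever I'll check the handle's pixels directly against the first top picture.

```bash
cat > cmp.py <<'E'
from h import *
import cv2
a=cv2.imread("pics/top1.png");p=snapshot("top");b=p["img"]
for k,(u,v,w) in {"handle":(285,175,7),"hub":(273,193,7)}.items():
    t=a[v-w:v+w+1,u-w:u+w+1]; s=b[v-w-8:v+w+9,u-w-8:u+w+9]
    r=cv2.matchTemplate(s,t,cv2.TM_CCOEFF_NORMED); i=np.unravel_index(r.argmax(),r.shape); print(k,"pixel shift (du,dv)",i[1]-8,i[0]-8,r.max())
c=[cv2.resize(x[150:230,230:320],None,fx=4,fy=4,interpolation=cv2.INTER_CUBIC) for x in(a,b)]
cv2.imwrite("pics/cmp.png",np.hstack(c))
f=210/np.tan(np.radians(p["fov_y"]/2));print("mm/px",1e3*1.1/f)
E
python3 cmp.py
```

```text
handle pixel shift (du,dv) 0 0 0.97843647
hub pixel shift (du,dv) 0 0 0.9910676
mm/px 2.8720633007323317
```

View pics/cmp.png

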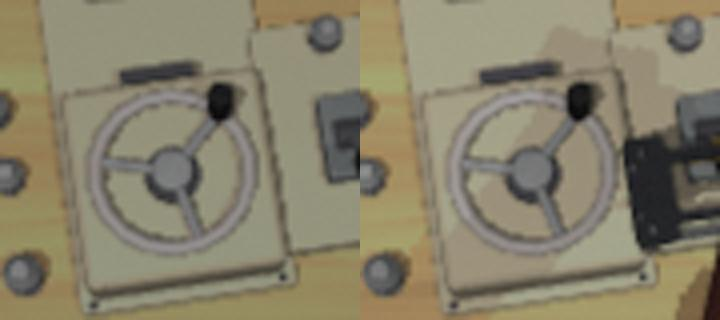

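The handle and hub sit on the same pixels before (left) and after (right), so the wheel step is done. Now the lever: descend and push along stand +x.

```bash
python3 -m crank '1 -3 -1 -30 0 0 0;1 -3 -1 -64 0 0 0;1 -3 -1 -64 0 0 0;1 13 1 -64 0 0 0;1 23 3 -64 0 0 0;1 33 4 -64 0 0 0;1 43 6 -64 0 0 0;1 53 7 -64 0 0 0;1 63 9 -64 0 0 0;1 73 10 -64 0 0 0;1 80 11 -64 0 0 0;1 80 11 -64 0 0 0'
cat > lk.py <<'E'
from h import *
p=snapshot("side")
print([(np.round(ws(m["point"]),4),m["point"],m["confidence"]) for m in mark_of(p,"lock_tip")[:2]])
T=state();print(ws(T['tcp_pos']),T['tcp_pos'][2],T['ft_force'])
E
python3 lk.py
```

```text
t: 15.12
tcp_pos: [0.5965, -0.1336, 0.1164]
tool_rot: [-0.232, 3.131, 0.002]
ft_force: [0.4, -0.3, 0.2]
width: 0.005
[(array([ 0.0395, -0.1506]), [0.6181, -0.1307, 0.129], 0.55)]
[ 0.01706799 -0.15055205] 0.11663442500497095 [-0.56717637  1.29587482  1.20637903]
```

```bash
python3 -m crank '1 4 1 0 0 0 0;1 8 1 0 0 0 0;1 12 2 0 0 0 0;1 15 2 0 0 0 0;1 17 2 0 0 0 0;1 17 2 0 0 0 0'; python3 lk.py
```

```text
t: 15.98
tcp_pos: [0.6132, -0.1319, 0.1167]
tool_rot: [-0.231, 3.131, 0.002]
ft_force: [-1.0, -0.3, 0.0]
width: 0.006
[(array([ 0.0577, -0.1507]), [0.6361, -0.1282, 0.1258], 0.39)]
[ 0.03443257 -0.15110842] 0.11676271821093892 [-1.57670167  0.70951484 -0.86602701]
```

```bash
python3 -m crank '1 -10 -1 0 0 0 0;1 -30 -4 0 0 0 0;1 -50 -7 0 0 0 0;1 -50 -7 50 0 0 0;1 -50 -7 100 0 0 0;1 -60 -60 140 0 0 0;1 -80 -120 140 0 0 0;1 -100 -180 140 0 0 0;1 -110 -220 140 0 0 0;1 -110 -220 140 0 0 0'; python3 lk.py; python3 cmp.py
python3 - <<'E'
from h import *
import cv2
a=[]
for n in("side","top"):
    p=snapshot(n);i=p["img"]
    for l in("handle_top","lock_tip","objective4_mid","tube_lens_mid"): print(n,l,[(np.round(m["point"],4),m["confidence"]) for m in mark_of(p,l)[:1]])
    c=i[160:300,210:390] if n=="side" else i[100:240,190:370]
    a.append(cv2.resize(c,None,fx=2.2,fy=2.2,interpolation=cv2.INTER_CUBIC))
cv2.imwrite("pics/c4.png",np.hstack(a))
E
```

```text
t: 17.32
tcp_pos: [0.4995, -0.3576, 0.2569]
tool_rot: [-0.216, 3.133, -0.004]
ft_force: [0.4, 1.2, 0.3]
width: 0.005
[(array([ 0.0562, -0.1525]), [0.6349, -0.1301, 0.1247], 0.69), (array([-0.1451,  0.5094]), [0.339, 0.4952, 0.0087], 0.64)]
[-0.10671923 -0.35227935] 0.25676444147603356 [-0.44756196  1.06326118 -0.19263412]
handle pixel shift (du,dv) 0 0 0.979035
hub pixel shift (du,dv) 0 0 0.9963625
mm/px 2.8720633007323317
side handle_top [(array([ 0.3535, -0.5053,  0.001 ]), 0.37)]
side lock_tip [(array([ 0.6361, -0.1282,  0.1251]), 0.55)]
side objective4_mid [(array([ 0.6823, -0.1085,  0.0469]), 0.51)]
side tube_lens_mid []
top handle_top [(array([ 0.6042, -0.0194,  0.164 ]), 0.6)]
top lock_tip [(array([ 0.6378, -0.1271,  0.1238]), 0.4)]
top objective4_mid [(array([ 0.6836, -0.1134,  0.0452]), 0.62)]
top tube_lens_mid [(array([ 0.6581, -0.4612,  0.0412]), 0.61)]
```

View pics/c4.png

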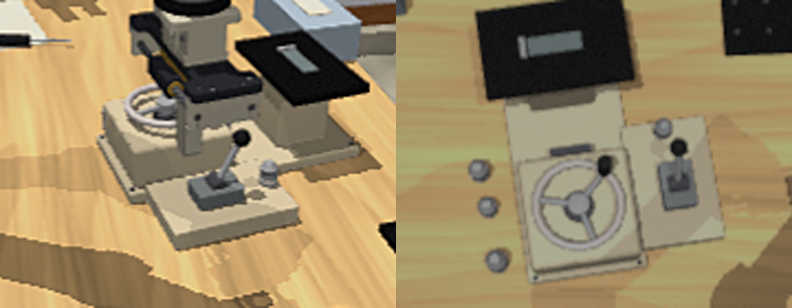

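The lever now leans to +x, with the ball at about (240,138) in the side crop and (679,147) in the top crop. The handle is at its start and the loose things look unmoved. The arm is clear, so I'm handing in.

```bash
python3 -c "
from rig import *
print(sign_off(),state()['t'])"
```

```text
the job is handed in; nothing more can be done
the job is handed in; nothing more can be done
```

I pushed the wheel through one full clockwise turn by its handle, using the shut fingertips, then pushed the clamp lever fully over to its +x side. I then backed the arm off and handed the job in, at about 18 s. No verdict was reported.

**Wheel:** In the top camera the handle and hub showed no pixel shift from the first picture (about 3 mm per pixel). The detector's handle position was within about 6 mm of the start.

**Lever:** The ball ended at stand x of about 56–58 mm, against 58 mm at the stop. That puts the lock joint at about 0.97–1.0 rad.

**Loose things:** Objective4, the tube lens and the three objectives on the +y side look unmoved. I did not measure the screwdriver, wrench and cap again at the end, but the arm never went low near them.

**Forces:** The wrist force was under about 2.5 N every time I read it, at the end of each move.

**Detections that disagreed:** A few detections were plainly wrong, such as the handle being reported at the wrench or at the foot of the stand. I ignored those because their heights did not fit. The side camera's last handle reading was one of them, since the gripper hid the handle from it, so the final handle check rests on the top camera.

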